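# Set the paper stop to the marked notch

### The job

Set the paper board's stop: push the sliding black stop along its rail until it clicks into the notch beside the arrow-shaped (triangular) tile. Push it from one side with the fingertips, without gripping it or forcing it, and do not run it on past that notch; then leave it there, and leave the eraser, glue stick and tape roll where they are.

Things in the scene. Friction and masses are not known exactly. Their poses are not given: they have to be found in the camera images.
- board: fixed grey board, 170 (x) by 310 (y) by 10 mm, origin under its centre, on the desk. An aluminium rail (20 mm wide, top at 22 mm) runs along y at x = -30 mm between end blocks at y = -148 and +148 mm, 28 mm high. Notches on the rail at y = -85, +15 and +85 mm: each the gap between two low steel ridges 5.4 mm either side of its centre.
- stop_top (a point): centre of the flat top of the black sliding stop, 60 mm above the desk; axes as the board's. Its carriage over the rail is 44 mm along x, 40 mm along y (side faces 20 mm either side), 28 to 60 mm above the desk: push on a side face, 35 to 55 mm up. A blade (85 long, 12 thick, 12 to 30 mm up) reaches from it to +x; a 14 mm steel knob stands 9 mm above the top, up to 12 mm on a ridge.
- stop (a joint): place of the stop along the rail in m, growing to board +y: 0 to 0.23; board y = value - 0.115. Notches at 0.03, 0.13, 0.20; it starts between the first two. Sliding takes about 1 N. A ridge takes 8 to 15 N, from 11 mm before a notch's centre to the crest 5.4 mm before it; then the force drops and the plunger draws the stop on into the notch. Leaving takes 8 to 15 N again.
- plunger (a joint): how far the spring plunger in the stop is lifted, m: 0 when down (between ridges, in a notch, or on the plain rail), about 0.0025 on a ridge's crest
- arrow_tile: fixed white triangular tile, about 24 by 28 mm, 6 mm thick, on the board in front of the rail (x = -64 mm), one corner pointing to the rail; origin at the centre of its underside, axes as the board's. It has the same board y as one of the three notches and marks the notch to use.
- round_tile: fixed white round tile, 24 mm across, 6 mm thick, level with another notch; not wanted
- square_tile: fixed white square tile, 22 mm, 6 mm thick, level with the remaining notch; not wanted
- eraser: loose green-and-white eraser, 19 x 38 x 12 mm, lying behind the board; origin at the centre of its underside. Leave alone.
- glue_stick: loose glue stick, 26 mm across, 87 mm tall, standing beyond the board's -y end; origin at the centre of its underside. Leave alone.
- tape_roll: loose blue tape roll, 62 x 75 x 24 mm, lying beyond the board's +y end; origin at the centre of its underside. Leave alone.

How it is judged:
By the outcome, as a careful person would: the job done as asked, in the order asked, and still so for the second after the job is handed in, with the robot touching nothing.
It also fails if it takes over 45 s, if anything falls off the work surface, if the arm or the gripper's body presses on something with over 40 N, if the wrist force passes 120 N, or if a joint passes its speed limit or range.

### The arm

A 7-joint arm with a two-finger parallel gripper is mounted at the origin on a cart in front of the work surface, level with it; the furniture and walls round the work are solid. World frame = base frame: x ahead of the robot, y to its left, z up, the work surface at z = 0. Lengths are in m, angles in rad, forces in N, time in s.
With the tool pointing down it reaches from about 0.4 to 0.75 m from the base axis. Payload 19.5 kg.
Tool frame: the origin (TCP) lies on the centre line of the jaws, within the pads' length; the fingertips stand 8 mm ahead of it and the grasp point (between the pads) lies 11 mm behind it; y points along the fingers, x is the direction in which the jaws open and shut, and the axes are right-handed (so a half turn about y gives the same grasp; the last joint's range is limited). The gripper opens to 85 mm and grips with 20 to 120 N. Pads are 22 mm wide; open, the fingers measure 114 mm over their backs; the gripper's body (76 mm by 85 mm) begins 54 mm behind the grasp point. The pads swing forward as they close: fully open they stand 13 mm farther back than shut.
Start: joints at [-1.32, 0.707, -0.028, 1.485, 0.022, 0.951, -0.075], TCP at [0.166, 0.551, 0.239] pointing down, gripper open.
Joint ranges: [-2.71, 2.71], [-0.32, 2.16], [-1.57, 1.52], [0, 2.45], [-1.46, 4.6], [0, 2.02], [-2.83, 2.83]. Speed limits (rad/s): [1.89, 1.89, 2.57, 2.57, 3.01, 3.01, 3.01].

### API

Orientations are given as a unit quaternion [w, x, y, z].
In Python, from plant import robot, viewer gives the robot as it stands.
- The arm moves only by the shell command python3 -m crank 'ROWS' [FORCE]. ROWS is JSON, a list of rows, each a list of 3 entries, a list of its own where there are three numbers: the shift along the world's x, y, z in mm, then the turn, a rotation vector about the world's x, y, z in rad, then the gripper command: -1 is shut, 1 is fully open, values between are in proportion. In form: [[[dx, dy, dz], [rx, ry, rz], grip], ...]. A call has 1 to 12 rows; each row is the pose to reach, as a shift and turn from the pose commanded when the call began; what a row does not reach only later rows make up. A row lasts 1/8 s, in which the tool goes at most 62.5 mm and 10.7 degrees, less where a joint would pass 70% of its speed; a pose out of reach is approached as far as the arm can. A call with a gripper value outside its range is refused whole. The fingers move at their own pace and stop on an object; FORCE is the grip in N (left out, the last holds). Time passes only in rows, so rows that repeat a pose let the fingers close. It gives the time, the measured TCP pose, the force and the opening at its end, in the units of the state.
- robot.get_obs(): the state, without advancing time (a new reading comes with each control period).
- viewer.grab_frame(name): name is "scene" or "side" or "wrist"; returns a dict with "pixels" (384x512x3 uint8, red, green, blue), "fx", "fy", "cx", "cy" (pixels), "eye" and "attitude" of the camera in the world; the wrist camera has in their place "mount" (4x4, takes a point from camera to tool coordinates, whose origin is the TCP and whose axes are the tool frame's). Camera axes: x right, y down, z forward; pixel columns grow to the right and rows downward; lengths in m; the calibration is good to about 2 mm. The wrist camera is an equidistant fisheye: a pixel r from the principal point sees the ray r / f radians off the axis. A picture is of the moment at which its call begins: read the wrist's pose just before it. There is no depth.
- robot.hand_in(): hands the job in, once; it reports no verdict.
Trained networks look in the newest picture that a camera, given by its name, has taken for a name from the list of things; names that differ only in an ending like _2 or _b are one class to them, and where a whole thing is asked for, a point or a joint stands for the part that bears it (a point fixed in the world has none). Each returns a list of dicts, best first, with "p" (0 to 1); they miss things now and then, are a little off and sometimes report something else, mostly with a low value. They report only what shows in the picture. A call takes as long as a camera call.
- viewer.boxes_of(name, camera): "rect" ([left, top, right, bottom] in pixels, round what is visible of it).
The state is a dict: "clock": time; "joint_positions": joint angles; "qvel": joint speeds; "effort": joint torques, N m; "eef_pos": TCP position; "orientation": TCP orientation; "ft_force": force on the tool from outside, world axes, zero at the start; "wrist_torque": the same for the moment, N m; "grip_width": finger opening in m.
Only numpy, scipy, OpenCV 4.12 (cv2) and the standard library are available. Lean on these libraries where they do the work, as an engineer would, in place of code of your own. Each camera call takes 0.05 s, during which the arm holds its last target. There are 200 camera calls.

## Working session

There is one attempt and no reset: what is moved stays moved. The work goes in short steps, Python scripts to look and compute and a shell command to move; the robot and the scene stay as the last step left them, time stands still between calls to the robot, and variables do not carry over. Pictures are saved under pics/ and viewed, about 8 in all and at most 12, crops included, and the job is handed in when it is done.

```bash
mkdir -p pics; cat > h.py <<'E'
import numpy as np, cv2
from plant import robot, viewer
from scipy.spatial.transform import Rotation as R
def rot(a):
    a=np.array(a,float)
    return a if a.shape==(3,3) else R.from_quat(a[[1,2,3,0]]).as_matrix()
def ray(f,u,v):
    d=np.array([(u-f["cx"])/f["fx"],(v-f["cy"])/f["fy"],1.]); return np.array(f["eye"]),rot(f["attitude"])@d
def at_z(f,u,v,z):
    e,d=ray(f,u,v); return e+d*(z-e[2])/d[2]
def proj(f,p):
    c=rot(f["attitude"]).T@(np.array(p)-np.array(f["eye"])); return [f["fx"]*c[0]/c[2]+f["cx"],f["fy"]*c[1]/c[2]+f["cy"]]
def save(f,n): cv2.imwrite("pics/"+n,f["pixels"][:,:,::-1])
E
python3 - <<'E'
from h import *
o=robot.get_obs(); print(o)
for c in ("scene","side"):
    f=viewer.grab_frame(c); save(f,c+"0.png"); print(c,f["eye"],f["attitude"],f["fx"],f["cx"])
    for n in ("board","stop_top","arrow_tile","round_tile","square_tile","eraser","glue_stick","tape_roll"):
        for b in viewer.boxes_of(n,c)[:2]:
            r=b["rect"];u,v=(r[0]+r[2])/2,(r[1]+r[3])/2
            print(n,round(b["p"],2),np.round(r,1),at_z(f,u,v,{"stop_top":.06,"board":.01}.get(n,.016)).round(3))
E
```

```text
{'clock': 0.0, 'joint_positions': array([-1.31971207,  0.7070976 , -0.02762836,  1.48496791,  0.02200034,
        0.95088047, -0.07548607]), 'qvel': array([-0.00016936,  0.00107847, -0.00129146, -0.00128444, -0.00096681,
       -0.00019129,  0.0003333 ]), 'effort': array([ 6.75350293e-04, -8.83209729e+01,  1.23488680e+00, -2.36160922e+01,
        1.69220287e-02,  6.70994661e-03, -3.18744412e-05]), 'eef_pos': array([0.16588223, 0.5503056 , 0.23883777]), 'orientation': array([-0.56735332,  0.56781071,  0.42143041, -0.42201614]), 'ft_force': array([ 0.53286152, -0.32254134, -0.31803856]), 'wrist_torque': array([ 0.01615106, -0.02165238,  0.00247251]), 'grip_width': 0.08591058023313995}
scene [ 0.00391454 -0.40692647  0.9141704 ] [-0.30524087  0.83587409 -0.42773017  0.15871174] 489.8019654532608 257.2619178037761
board 0.93 [176.4 182.5 326.4 289.5] [ 0.526 -0.02   0.01 ]
stop_top 0.76 [254.3 213.9 289.4 254.6] [ 0.526 -0.074  0.06 ]
arrow_tile 0.48 [225.4 242.9 236.  252.4] [ 0.47  -0.004  0.016]
round_tile 0.46 [270.2 265.3 275.5 274.6] [ 0.477 -0.112  0.016]
square_tile 0.58 [200.9 2
[... 208 characters left out ...]
1 0.056 0.016]
tape_roll 0.98 [160.3 187.6 182.1 216.4] [0.491 0.191 0.016]
side [0.23132282 0.79399105 0.5516786 ] [ 0.09685708 -0.18175724  0.84636328 -0.49117433] 493.4812657652981 254.91445379210205
board 0.78 [207.  169.6 328.5 265.9] [0.534 0.022 0.01 ]
stop_top 0.81 [247.7 174.1 307.1 201.9] [ 0.531 -0.016  0.06 ]
arrow_tile 0.55 [293.8 214.7 307.1 224.4] [0.47  0.009 0.016]
round_tile 0.46 [304.5 189.5 318.1 196.5] [ 0.483 -0.099  0.016]
square_tile 0.54 [288.1 234.7 299.4 238.1] [0.463 0.069 0.016]
glue_stick 0.58 [258.8 129.6 269.9 165.3] [ 0.664 -0.269  0.016]
glue_stick 0.58 [205.3 170.2 325.6 268. ] [0.533 0.037 0.016]
tape_roll 0.77 [235.5 253.9 272.1 288.2] [0.49  0.193 0.016]
```

View pics/scene0.png

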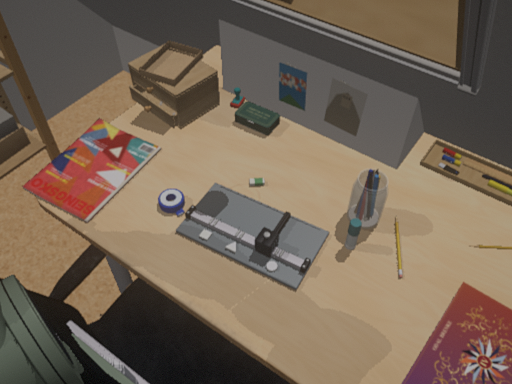

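View pics/side0.png

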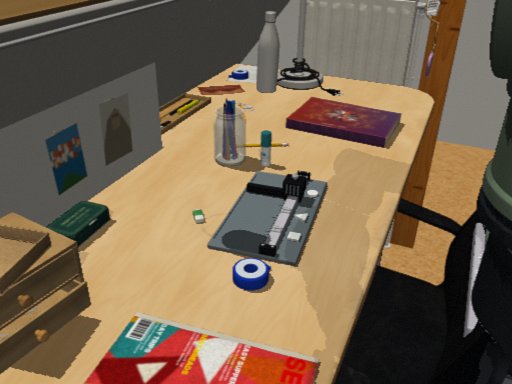

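The scene picture shows the board at about (252,235), the stop at (268,240) and three tiles at about (206,236), (231,246) and (272,266). I'll enlarge it to identify the tiles and fit the board's pose.

```bash
python3 - <<'E'
import cv2
a=cv2.imread("pics/scene0.png")[175:295,165:335]; b=cv2.imread("pics/side0.png")[165:270,200:335]
cv2.imwrite("pics/c1.png",cv2.resize(a,None,fx=4.7,fy=4.7,interpolation=cv2.INTER_CUBIC))
cv2.imwrite("pics/c2.png",cv2.resize(b,None,fx=5.5,fy=5.5,interpolation=cv2.INTER_CUBIC))
E
```

```text
(no output)
```

View pics/c1.png

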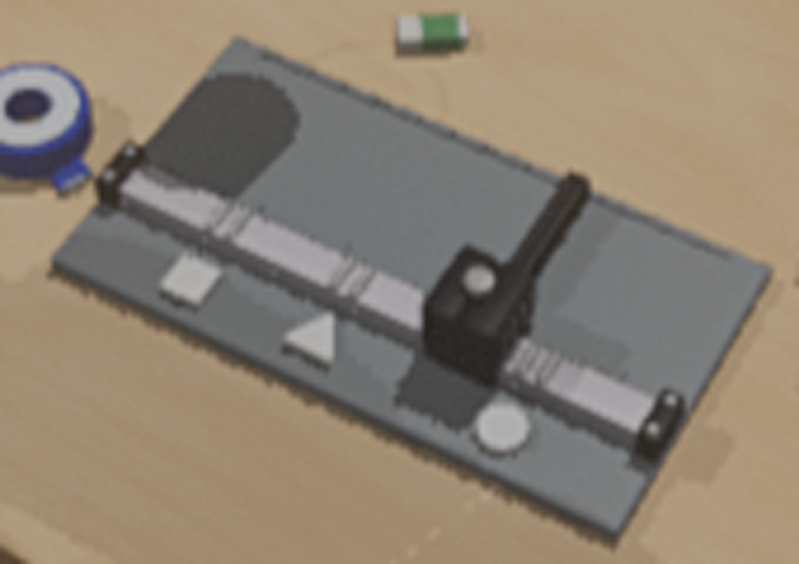

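View pics/c2.png

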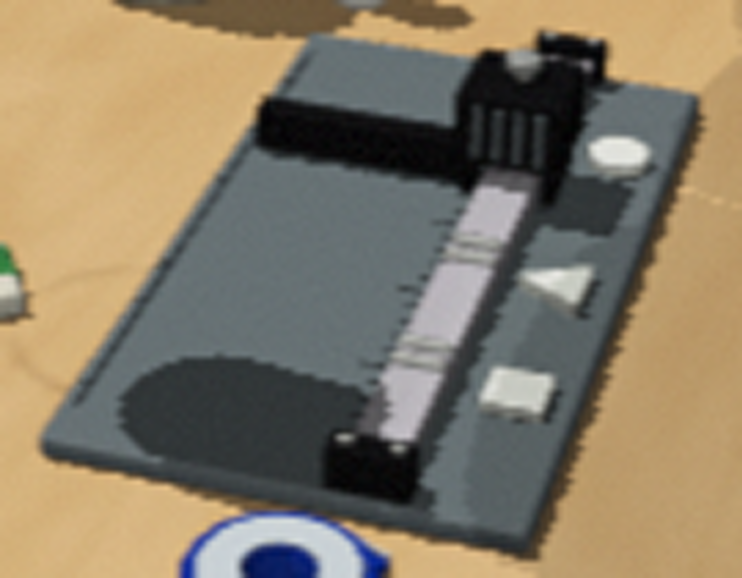

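Both enlargements agree. The triangle is the middle tile (scene about (231,247)), the round tile is near the stop and the square is at the far end. So the target is the middle notch (0.13), pushed towards +y. Next I'll fit the board pose from its corners.

```bash
cat > fit.py <<'E'
from h import *
from scipy.optimize import least_squares
fs=viewer.grab_frame("scene"); fd=viewer.grab_frame("side")
S=lambda u,v:(u/4.7+165-.5,v/4.7+175-.5); D=lambda u,v:(u/5.5+200-.5,v/5.5+165-.5)
loc=np.array([[.085,.155],[.085,-.155],[-.085,-.155],[-.085,.155]])
ob={'s':(fs,[S(237,38),S(770,268),S(617,540),S(53,265)]),'d':(fd,[D(45,440),D(312,37),D(697,93),D(530,545)])}
def W(q,l): 
    c,s=np.cos(q[2]),np.sin(q[2]); return np.array([q[0]+c*l[0]-s*l[1],q[1]+s*l[0]+c*l[1]])
def res(q,ks): return np.concatenate([np.array(proj(ob[k][0],[*W(q,l),.01]))-p for k in ks for l,p in zip(loc,ob[k][1])])
for ks in ('s','d','sd'):
    r=least_squares(res,[.53,0,0],args=(ks,)); q=r.x; print(ks,q.round(4),np.sqrt(2*r.cost/len(r.fun)))
def toB(q,p): 
    c,s=np.cos(q[2]),np.sin(q[2]); d=np.array(p[:2])-q[:2]; return np.array([c*d[0]+s*d[1],-s*d[0]+c*d[1]])
for n,f,p,z in [("knob s",fs,S(480,280),.066),("knob d",fd,D(523,65),.066),("arrow s",fs,S(315,340),.016),("arrow d",fd,D(565,285),.016),
  ("notch mid s",fs,S(352,278),.022),("notch mid d",fd,D(472,250),.022),("round s",fs,S(502,427),.016),("sq s",fs,S(190,280),.016),
  ("glue",fs,S(0,0),0)]:
    w=at_z(f,*p,z); print(n,w.round(4),toB(q,w).round(4))
for l in ([-.03,.015],[-.03,-.055],[-.03,-.148],[-.03,.148]): print(l,W(q,l).round(4))
E
python3 fit.py; python3 -c "
from h import *
o=robot.get_obs();print(rot(o['orientation']).round(3),o['grip_width'])"
```

```text
s [ 0.5374 -0.013   0.1127] 0.6586395944039652
d [ 0.5354 -0.0098  0.1165] 0.7752956517233284
sd [ 0.5366 -0.0122  0.1152] 0.8569314764031092
knob s [ 0.5166 -0.0673  0.066 ] [-0.0262 -0.0525]
knob d [ 0.5125 -0.0668  0.066 ] [-0.0302 -0.0515]
arrow s [ 0.4729 -0.0043  0.016 ] [-0.0624  0.0151]
arrow d [ 0.4707 -0.0034  0.016 ] [-0.0645  0.0163]
notch mid s [5.084e-01 5.000e-04 2.200e-02] [-0.0266  0.0158]
notch mid d [ 0.5066 -0.0023  0.022 ] [-0.0287  0.0132]
round s [ 0.485  -0.1029  0.016 ] [-0.0617 -0.0842]
sq s [0.4652 0.0655 0.016 ] [-0.062   0.0854]
glue [0.5571 0.2764 0.    ] [0.0535 0.2843]
[-0.03, 0.015] [ 0.5051 -0.0007]
[-0.03, -0.055] [ 0.5131 -0.0703]
[-0.03, -0.148] [ 0.5238 -0.1626]
[-0.03, 0.148] [0.4898 0.1314]
[[ 0.289 -0.    -0.957]
 [ 0.957 -0.     0.289]
 [-0.    -1.    -0.   ]] 0.08530958073905492
```

Both cameras put the stop at board y ≈ -52 mm (joint ≈ 0.063), and the arrow lines up with the middle notch at +15 mm. I'll close the fingers, set the jaws along board x and move over the -y side of the stop, staying high.

```bash
python3 -m crank '[[[40,-40,0],[0,0,-0.15],-1],[[80,-80,0],[0,0,-0.3],-1],[[120,-125,0],[0,0,-0.45],-1],[[160,-170,0],[0,0,-0.6],-1],[[200,-215,0],[0,0,-0.75],-1],[[240,-260,0],[0,0,-0.9],-1],[[270,-310,0],[0,0,-1.05],-1],[[290,-360,0],[0,0,-1.162],-1],[[305,-415,0],[0,0,-1.162],-1],[[320,-470,0],[0,0,-1.162],-1],[[335,-520,0],[0,0,-1.162],-1],[[345,-575,0],[0,0,-1.162],-1]]' 20
```

```text
clock: 2.5
eef_pos: [0.5114, -0.026, 0.2393]
orientation: [0.706, -0.706, -0.041, 0.041]
ft_force: [1.4, -0.4, 0.2]
grip_width: 0.0002
```

```bash
python3 -m crank '[[[4,-45,0],[0,0,0],-1],[[8,-95,0],[0,0,0],-1],[[8,-95,0],[0,0,0],-1],[[8,-95,-50],[0,0,0],-1],[[8,-95,-100],[0,0,0],-1],[[8,-95,-140],[0,0,0],-1],[[8,-95,-140],[0,0,0],-1],[[8,-95,-140],[0,0,0],-1]]'
python3 - <<'E'
from h import *
o=robot.get_obs(); print(o["eef_pos"].round(4),o["ft_force"].round(2)); print(rot(o["orientation"]).round(3))
a=viewer.grab_frame("scene")["pixels"][175:295,165:335,::-1]; b=viewer.grab_frame("side")["pixels"][130:270,190:335,::-1]
cv2.imwrite("pics/m1.png",np.hstack([cv2.resize(a,(400,400*120//170),interpolation=2),cv2.resize(cv2.resize(b,(400,386),interpolation=2)[:282],(400,282))]))
E
```

```text
clock: 3.5
eef_pos: [0.5196, -0.1194, 0.1007]
orientation: [-0.706, 0.706, 0.042, -0.041]
ft_force: [-0.0, 0.1, 0.6]
grip_width: -0.0001
[ 0.5196 -0.1194  0.1007] [-0.01  0.13  0.57]
[[ 0.993  0.001 -0.116]
 [ 0.116 -0.     0.993]
 [ 0.001 -1.    -0.   ]]
```

View pics/m1.png

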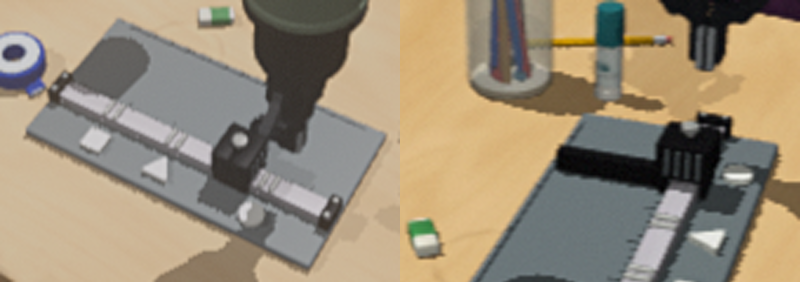

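The picture shows the closed fingers (left half (293,135), right half (708,50)) on the -y side of the stop with space between, over the rail. Next I'll descend and slide up to the stop.

```bash
python3 -m crank '[[[0,0,-25],[0,0,0],-1],[[0,0,-52],[0,0,0],-1],[[0,0,-52],[0,0,0],-1],[[-1,8,-52],[0,0,0],-1],[[-1.6,14,-52],[0,0,0],-1],[[-2.3,20,-52],[0,0,0],-1],[[-2.8,24,-52],[0,0,0],-1],[[-3.2,28,-52],[0,0,0],-1],[[-3.7,32,-52],[0,0,0],-1],[[-4.2,36,-52],[0,0,0],-1],[[-4.6,40,-52],[0,0,0],-1],[[-4.6,40,-52],[0,0,0],-1]]'
cat > look.py <<'E'
import sys
from h import *
q=[.5366,-.0122,.1152]
def toB(p):
    c,s=np.cos(q[2]),np.sin(q[2]); d=np.array(p[:2])-q[:2]; return np.array([c*d[0]+s*d[1],-s*d[0]+c*d[1]])
o=robot.get_obs(); print("tcp",o["eef_pos"].round(4),"board",toB(o["eef_pos"]).round(4),o["ft_force"].round(2))
a=viewer.grab_frame("scene"); b=viewer.grab_frame("side")
for c,f in (("scene",a),("side",b)):
    for x in viewer.boxes_of("stop_top",c)[:1]: print(c,x["p"],np.round(x["rect"],1))
if len(sys.argv)>1:
    a=a["pixels"][175:265,185:305,::-1]; b=b["pixels"][150:240,240:330,::-1]
    cv2.imwrite("pics/"+sys.argv[1],np.hstack([cv2.resize(a,(456,342),interpolation=2),cv2.resize(b,(342,342),interpolation=2)]))
E
python3 look.py m2.png
```

```text
clock: 5.1
eef_pos: [0.5143, -0.0791, 0.0472]
orientation: [0.706, -0.706, -0.041, 0.041]
ft_force: [-0.3, 0.5, -0.2]
grip_width: -0.0001
tcp [ 0.5143 -0.0791  0.0472] board [-0.0299 -0.0639] [-0.29  0.46 -0.17]
scene 0.51 [245.8 221.6 264.6 251.5]
side 0.91 [241.6 181.8 306.2 206.6]
```

View pics/m2.png

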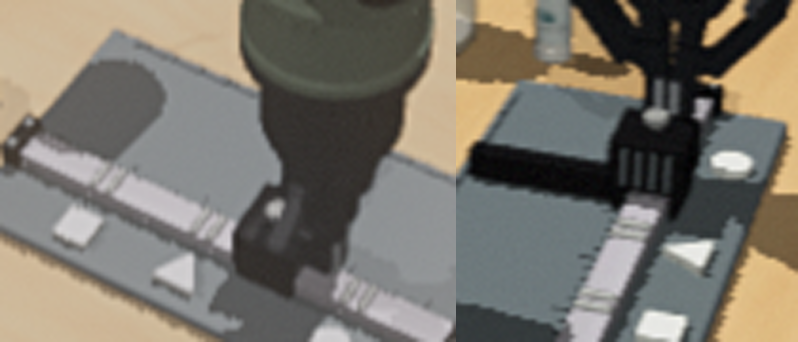

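The stop has moved with the fingers against its -y face (knob at scene (257,230), side (292,180)). I'll measure the stop against the fingers.

```bash
python3 - <<'E'
from h import *
q=[.5366,-.0122,.1152]
def toB(p):
    c,s=np.cos(q[2]),np.sin(q[2]); d=np.array(p[:2])-q[:2]; return np.array([c*d[0]+s*d[1],-s*d[0]+c*d[1]])
for c,p in (("scene",(256.6,230.3)),("side",(292.4,179.8))): print(c,toB(at_z(viewer.grab_frame(c),*p,.066)).round(4))
E
python3 -m crank '[[[-0.5,4,0],[0,0,0],-1],[[-0.9,8,0],[0,0,0],-1],[[-1.4,12,0],[0,0,0],-1],[[-1.9,16,0],[0,0,0],-1],[[-2.3,20,0],[0,0,0],-1],[[-2.8,24,0],[0,0,0],-1],[[-2.8,24,0],[0,0,0],-1]]'
```

```text
scene [-0.0279 -0.0289]
side [-0.0294 -0.0353]
clock: 6.28
eef_pos: [0.5115, -0.0551, 0.0473]
orientation: [0.706, -0.706, -0.041, 0.041]
ft_force: [0.8, -0.1, 0.0]
grip_width: 0.0002
```

Stop centre is about 31–32 mm ahead of the TCP, as expected, so the ridge starts in about 12 mm. From here I'll creep with force checks.

```bash
python3 -m crank '[[[-0.4,3,0],[0,0,0],-1],[[-0.7,6,0],[0,0,0],-1],[[-1,9,0],[0,0,0],-1],[[-1.2,10,0],[0,0,0],-1],[[-1.3,11,0],[0,0,0],-1],[[-1.3,11,0],[0,0,0],-1]]'; python3 -m crank '[[[0,1,0],[0,0,0],-1],[[-0.2,2,0],[0,0,0],-1],[[-0.2,2,0],[0,0,0],-1]]'; python3 -m crank '[[[0,1,0],[0,0,0],-1],[[-0.2,2,0],[0,0,0],-1],[[-0.2,2,0],[0,0,0],-1]]'
```

```text
clock: 7.02
eef_pos: [0.5102, -0.0444, 0.0472]
orientation: [0.706, -0.706, -0.041, 0.041]
ft_force: [-0.6, -0.6, -0.2]
grip_width: -0.0
clock: 7.4
eef_pos: [0.51, -0.0424, 0.0473]
orientation: [0.706, -0.706, -0.041, 0.041]
ft_force: [-0.3, 1.2, -0.2]
grip_width: 0.0005
clock: 7.78
eef_pos: [0.5099, -0.0413, 0.0473]
orientation: [-0.706, 0.706, 0.041, -0.041]
ft_force: [0.7, -6.3, -0.6]
grip_width: -0.0003
```

-6.3 N: this is the ridge, where predicted. The crest should be about 4–5 mm on.

```bash
for i in 1; do python3 -m crank '[[[-0.1,1,0],[0,0,0],-1],[[-0.1,1,0],[0,0,0],-1]]'; python3 -m crank '[[[-0.1,1,0],[0,0,0],-1],[[-0.1,1,0],[0,0,0],-1]]';  python3 -m crank '[[[-0.1,1,0],[0,0,0],-1],[[-0.1,1,0],[0,0,0],-1]]'; done | grep -E "eef|ft"
```

```text
eef_pos: [0.5098, -0.0401, 0.0473]
ft_force: [-0.1, -4.1, 0.6]
eef_pos: [0.5096, -0.0382, 0.0473]
ft_force: [0.0, -0.6, 0.6]
eef_pos: [0.5096, -0.0371, 0.0472]
ft_force: [1.0, 0.4, -0.2]
```

The force rose and then fell to zero near the predicted crest. I'll check where the stop is before going on.

```bash
python3 look.py m3.png
```

```text
tcp [ 0.5096 -0.0371  0.0472] board [-0.0297 -0.0217] [ 1.03  0.39 -0.24]
scene 0.56 [227.3 214.8 247.4 244. ]
side 0.7 [236.4 187.  299.4 216. ]
```

View pics/m3.png

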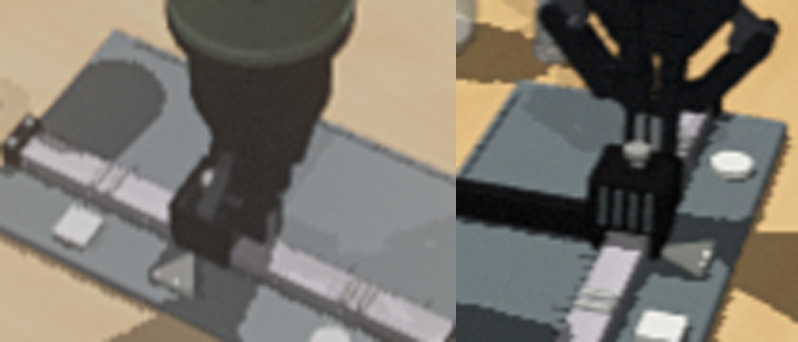

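The stop (scene (239,221), side (287,190)) stands level with the arrow. I'll back the fingers off to see it clear and measure it.

```bash
python3 -m crank '[[[1,-8,0],[0,0,0],-1],[[2,-20,0],[0,0,0],-1],[[4,-35,0],[0,0,0],-1],[[4,-35,40],[0,0,0],-1],[[4,-35,80],[0,0,0],-1],[[6,-60,120],[0,0,0],-1],[[6,-100,120],[0,0,0],-1],[[6,-100,120],[0,0,0],-1]]'; python3 - <<'E'
from h import *
a=viewer.grab_frame("scene"); b=viewer.grab_frame("side"); save(a,"s4.png"); save(b,"d4.png")
for c in ("scene","side"):
    for n in ("stop_top",): print(c,[(x["p"],np.round(x["rect"],1)) for x in viewer.boxes_of(n,c)[:2]])
a=a["pixels"][200:260,200:270,::-1]; b=b["pixels"][160:230,260:330,::-1]
cv2.imwrite("pics/m4.png",np.hstack([cv2.resize(a,(420,360),interpolation=2),cv2.resize(b,(360,360),interpolation=2)]))
E
```

```text
clock: 9.72
eef_pos: [0.5151, -0.1414, 0.1677]
orientation: [-0.705, 0.707, 0.039, -0.039]
ft_force: [-0.3, 0.9, 0.2]
grip_width: 0.0001
scene [(0.68, array([228.8, 202. , 265.8, 244.3]))]
side [(0.88, array([237.1, 187.7, 301.3, 216.7]))]
```

View pics/m4.png

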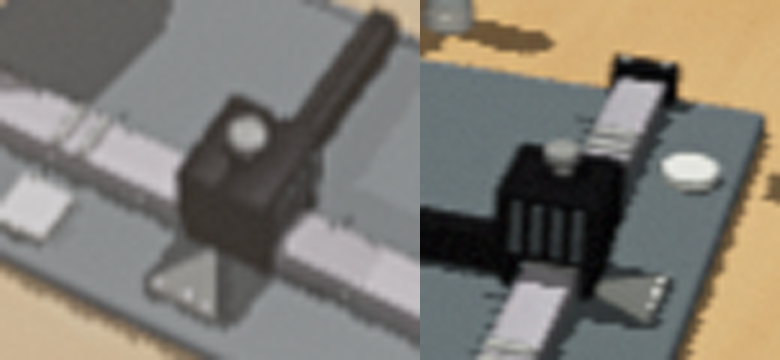

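```bash
python3 - <<'E'
from h import *
q=[.5366,-.0122,.1152]
def toB(p):
    c,s=np.cos(q[2]),np.sin(q[2]); d=np.array(p[:2])-q[:2]; return np.array([c*d[0]+s*d[1],-s*d[0]+c*d[1]])
fs=viewer.grab_frame("scene"); fd=viewer.grab_frame("side")
# bright-knob centroid in fixed-size windows, first and last pictures
def knob(img,u,v,r=5):
    g=img[:,:,:3].astype(float).mean(2)[v-r:v+r+1,u-r:u+r+1]; w=np.clip(g-75,0,None); yy,xx=np.mgrid[-r:r+1,-r:r+1]
    return u+(w*xx).sum()/w.sum(), v+(w*yy).sum()/w.sum()
for n,s,us,d,ud in (("start","scene0",(267,234),"side0",(295,176)),("now","s4",(241,222),"d4",(287,189))):
    for z in (.0645,.067):
        ps=knob(cv2.imread(f"pics/{s}.png"),*us,4); pd=knob(cv2.imread(f"pics/{d}.png"),*ud,4)
        print(n,z,np.round(ps,1),toB(at_z(fs,*ps,z)).round(4),np.round(pd,1),toB(at_z(fd,*pd,z)).round(4))
# rail-face edges: predicted pixels of the lower/upper vertical edge at the -x,+y and -x,-y corners
from math import cos,sin
def P(f,x,y,z): return np.round(proj(f,[q[0]+cos(q[2])*x-sin(q[2])*y,q[1]+sin(q[2])*x+cos(q[2])*y,z]),1)
for y in (.0095,.015): print(y,"scene top corners",[P(fs,-.03+a,y+b,.06) for a,b in((-.022,.02),(.022,.02),(-.022,-.02))],"side",[P(fd,-.03+a,y+b,.06) for a,b in((-.022,.02),(.022,.02),(.022,-.02))])
a=cv2.imread("pics/s4.png"); b=cv2.imread("pics/d4.png")
def mark(im,f,y,col,x0,y0,k):
    pts=[np.array(P(f,-.03+s,y+t,z))-[x0,y0] for z in(.06,.028) for s,t in((-.022,.02),(.022,.02),(.022,-.02),(-.022,-.02))]
    for g in (pts[:4],pts[4:]): cv2.polylines(im,[np.int32([(p+.5)*k*8 for p in g])],True,col,1,shift=3)
out=[]
for im,f,x0,y0,n in((a,fs,210,200,50),(b,fd,262,165,50)):
  k=8; c=cv2.resize(im[y0:y0+n,x0:x0+n],None,fx=k,fy=k,interpolation=2)
  mark(c,f,.0095,(0,0,255),x0,y0,k); mark(c,f,.015,(0,255,0),x0,y0,k); out.append(c)
cv2.imwrite("pics/m5.png",np.hstack(out))
E
```

```text
start 0.0645 [266.7 234. ] [-0.0249 -0.052 ] [294.  173.9] [-0.026  -0.0641]
start 0.067 [266.7 234. ] [-0.0265 -0.0528] [294.  173.9] [-0.027  -0.0594]
now 0.0645 [240.9 221.8] [-0.0235  0.0126] [287.1 187.7] [-0.0264 -0.0026]
now 0.067 [240.9 221.8] [-0.0252  0.0116] [287.1 187.7] [-0.0274  0.0017]
0.0095 scene top corners [array([227.6, 229.1]), array([237.9, 215.2]), array([243.6, 236.5])] side [array([295.9, 199.6]), array([273.9, 195.9]), array([279.1, 186.4])]
0.015 scene top corners [array([225.4, 228.1]), array([235.8, 214.2]), array([241.4, 235.5])] side [array([295.2, 201. ]), array([273.2, 197.3]), array([278.4, 187.6])]
```

View pics/m5.png

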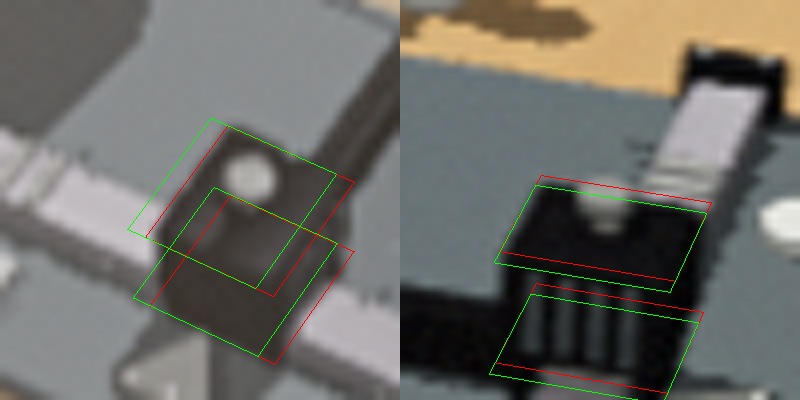

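The cameras can't settle it: the calibration bias is as large as the 5 mm between crest and notch, and the knob looks slightly raised. The fingers can settle it. Onset was at TCP y ≈ -41.5 mm, so the crest is at ≈ -36 and the notch centre at ≈ -30.5. I only reached -37, so the stop may be sitting just short of the crest. Going back and on to -33.5 is safe in either case.

```bash
python3 -m crank '[[[-2,40,0],[0,0,0],-1],[[-2,65,0],[0,0,0],-1],[[-2,65,-40],[0,0,0],-1],[[-2,65,-80],[0,0,0],-1],[[-2,65,-120],[0,0,0],-1],[[-2,65,-120],[0,0,0],-1],[[-4,80,-120],[0,0,0],-1],[[-5,92,-120],[0,0,0],-1],[[-6,97,-120],[0,0,0],-1],[[-6,99,-120],[0,0,0],-1],[[-6,99,-120],[0,0,0],-1]]'|grep -E "eef|ft"; 
python3 -m crank '[[[-0.1,1,0],[0,0,0],-1],[[-0.1,1,0],[0,0,0],-1]]'|grep -E "eef|ft"; python3 -m crank '[[[-0.1,0.5,0],[0,0,0],-1]]'|grep -E "eef|ft"; python3 -m crank '[[[-0.1,0.5,0],[0,0,0],-1]]'|grep -E "eef|ft"; python3 -m crank '[[[0,0.5,0],[0,0,0],-1]]'|grep -E "eef|ft"; python3 -m crank '[[[-0.1,0.5,0],[0,0,0],-1]]'|grep -E "eef|ft"
```

```text
eef_pos: [0.5096, -0.0386, 0.0474]
ft_force: [0.2, -0.8, 0.2]
eef_pos: [0.5094, -0.0376, 0.0473]
ft_force: [-0.2, -0.7, 0.1]
eef_pos: [0.5093, -0.0371, 0.0472]
ft_force: [0.5, -0.9, 0.5]
eef_pos: [0.5093, -0.0366, 0.0473]
ft_force: [-0.8, 0.7, -0.8]
eef_pos: [0.5093, -0.0359, 0.0473]
ft_force: [-0.2, 0.1, 0.2]
eef_pos: [0.5091, -0.0354, 0.0473]
ft_force: [-0.1, 0.3, -0.0]
```

```bash
for i in 1 ; do python3 -m crank '[[[-0.1,0.5,0],[0,0,0],-1],[[-0.1,0.5,0],[0,0,0],-1]]'; python3 -m crank '[[[0,0.5,0],[0,0,0],-1],[[0,0.5,0],[0,0,0],-1]]'; python3 -m crank '[[[-0.1,0.5,0],[0,0,0],-1],[[-0.1,0.5,0],[0,0,0],-1]]'; done|grep -E "eef|ft"; python3 - <<'E'
from h import *
a=viewer.grab_frame("scene"); b=viewer.grab_frame("side"); save(a,"s6.png"); save(b,"d6.png")
d=[cv2.imread(f"pics/{n}.png") for n in("d4","d6","s4","s6")]
# shift of the stop between the pictures, in the side view (front face and knob) and in the scene view (left half)
for A,B,x,y,w,h in((d[0],d[1],270,185,45,40),(d[2],d[3],228,214,20,26)):
    g=[cv2.resize(cv2.cvtColor(i,6)[y-6:y+h+6,x-6:x+w+6],None,fx=8,fy=8,interpolation=2) for i in(A,B)]
    t=g[0][48:-48,48:-48]; m=cv2.matchTemplate(g[1],t,5); _,p,_,l=cv2.minMaxLoc(m); print("shift px",(np.array(l)-48)/8,round(p,3))
k=[cv2.resize(i[y:y+50,x:x+50],None,fx=8,fy=8,interpolation=2) for i,x,y in((cv2.imread("pics/side0.png"),270,152),(d[1],262,165))]
cv2.imwrite("pics/m6.png",np.hstack(k))
E
```

```text
eef_pos: [0.509, -0.0349, 0.0473]
ft_force: [-0.1, 0.4, 0.6]
eef_pos: [0.509, -0.0345, 0.0472]
ft_force: [-0.0, 0.0, -0.5]
eef_pos: [0.5089, -0.0339, 0.0473]
ft_force: [-0.5, 0.3, -0.3]
shift px [-0.375  0.75 ] 0.893
shift px [-2.    -0.625] 0.814
```

View pics/m6.png

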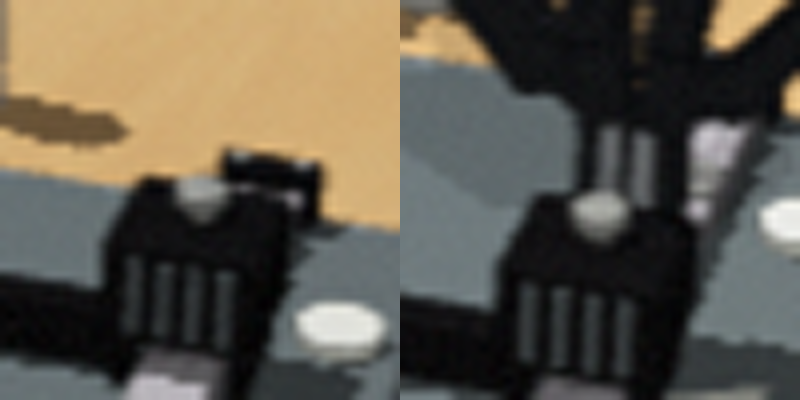

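The stop moved on by about 5 mm in the scene view (matching crest to notch), and the knob now looks as low as at the start. So it had been sitting at the crest before. I'll back off and measure from clear pictures.

```bash
python3 -m crank '[[[1,-8,0],[0,0,0],-1],[[2,-20,0],[0,0,0],-1],[[4,-38,0],[0,0,0],-1],[[4,-38,40],[0,0,0],-1],[[4,-38,80],[0,0,0],-1],[[6,-60,120],[0,0,0],-1],[[6,-104,120],[0,0,0],-1],[[6,-104,120],[0,0,0],-1]]'; python3 - <<'E'
from h import *
a=viewer.grab_frame("scene"); b=viewer.grab_frame("side"); save(a,"s7.png"); save(b,"d7.png")
def sh(A,B,x,y,w,h):
    g=[cv2.resize(cv2.cvtColor(cv2.imread(f"pics/{i}.png"),6)[y-6:y+h+6,x-6:x+w+6],None,fx=8,fy=8,interpolation=2) for i in(A,B)]
    m=cv2.matchTemplate(g[1],g[0][48:-48,48:-48],5); _,p,_,l=cv2.minMaxLoc(m); return (np.array(l)-48)/8,round(p,3)
print("scene knob+top",sh("s4","s7",231,216,20,14),"scene blade",sh("s4","s7",248,202,18,20),"scene fixed(sq tile)",sh("s4","s7",198,228,16,14))
print("side knob",sh("d4","d7",282,185,11,9),"side ribs face",sh("d4","d7",277,198,26,18),"side fixed(round)",sh("d4","d7",304,187,16,12))
q=[.5366,-.0122,.1152]
def P(f,x,y,z): return np.array(proj(f,[q[0]+np.cos(q[2])*x-np.sin(q[2])*y,q[1]+np.sin(q[2])*x+np.cos(q[2])*y,z]))
for f,z in((a,.06),(b,.045)): print("px per mm",((P(f,-.03,.015,z)-P(f,-.03,.010,z))/5).round(3), "knob -2.5mm:",(P(f,-.03,.015,.0635)-P(f,-.03,.015,.066)).round(2))
c=[cv2.resize(cv2.imread(f"pics/{n}.png")[y:y+50,x:x+50],None,fx=8,fy=8,interpolation=2) for n,x,y in(("s7",210,200),("d7",262,165))]
cv2.imwrite("pics/m7.png",np.hstack(c))
E
```

```text
clock: 14.0
eef_pos: [0.5144, -0.1424, 0.1677]
orientation: [-0.705, 0.707, 0.039, -0.039]
ft_force: [0.1, 0.2, -0.5]
grip_width: 0.0002
scene knob+top (array([-1.875, -0.625]), 0.986) scene blade (array([-1.875, -0.625]), 0.994) scene fixed(sq tile) (array([0., 0.]), 1.0)
side knob (array([-0.625,  1.625]), 0.959) side ribs face (array([-0.5,  1. ]), 0.976) side fixed(round) (array([0., 0.]), 1.0)
px per mm [-0.396 -0.18 ] knob -2.5mm: [0.03 0.7 ]
px per mm [-0.122  0.247] knob -2.5mm: [-0.06  1.1 ]
```

View pics/m7.png

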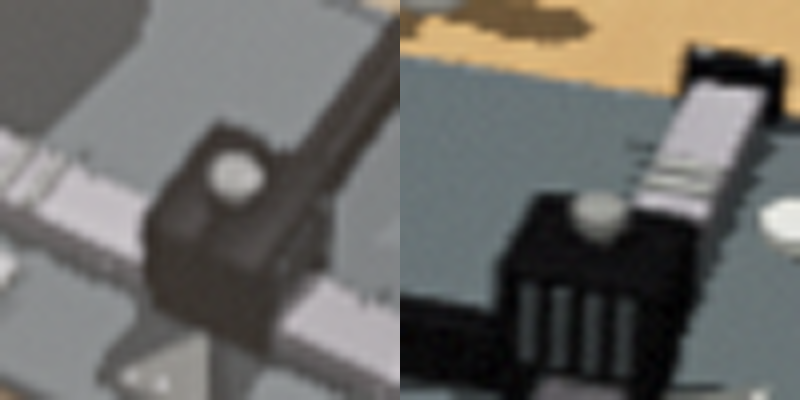

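The stop moved 4.5 mm while the fingertips went only 3.4 mm further, so it ran ahead of them, and the knob came down too: consistent with a click. As a last check I'll press very lightly, at most about 1.5 mm past contact (the far crest is 5.4 mm away), to see whether the notch holds it.

```bash
python3 -m crank '[[[-2,40,0],[0,0,0],-1],[[-2,66,0],[0,0,0],-1],[[-2,66,-40],[0,0,0],-1],[[-2,66,-80],[0,0,0],-1],[[-2,66,-120],[0,0,0],-1],[[-2,66,-120],[0,0,0],-1],[[-4,84,-120],[0,0,0],-1],[[-5,96,-120],[0,0,0],-1],[[-6,102,-120],[0,0,0],-1],[[-6,104,-120],[0,0,0],-1],[[-6,104,-120],[0,0,0],-1]]'|grep -E "eef|ft"; 
for k in 1 ; do python3 -m crank '[[[0,0.5,0],[0,0,0],-1],[[0,0.5,0],[0,0,0],-1]]';python3 -m crank '[[[0,0.5,0],[0,0,0],-1],[[0,0.5,0],[0,0,0],-1]]'; python3 -m crank '[[[-0.1,0.5,0],[0,0,0],-1],[[-0.1,0.5,0],[0,0,0],-1]]';python3 -m crank '[[[0,0.5,0],[0,0,0],-1],[[0,0.5,0],[0,0,0],-1]]'; done |grep -E "eef|ft"
```

```text
eef_pos: [0.5091, -0.0342, 0.0474]
ft_force: [-0.1, -0.0, 0.3]
eef_pos: [0.5089, -0.0337, 0.0472]
ft_force: [-0.3, 0.6, 0.6]
eef_pos: [0.509, -0.033, 0.0473]
ft_force: [0.1, 0.0, -0.1]
eef_pos: [0.5088, -0.0324, 0.0473]
ft_force: [0.8, -0.5, 0.1]
eef_pos: [0.5088, -0.032, 0.0473]
ft_force: [-0.6, -0.4, 0.3]
```

```bash
for k in 1 ; do python3 -m crank '[[[0,0.5,0],[0,0,0],-1],[[0,0.5,0],[0,0,0],-1]]';python3 -m crank '[[[0,0.5,0],[0,0,0],-1],[[0,0.5,0],[0,0,0],-1]]'; done |grep -E "eef|ft"
python3 - <<'E'
from h import *
viewer.grab_frame("side"); a=viewer.grab_frame("scene"); save(a,"s8.png"); save(viewer.grab_frame("side"),"d8.png")
def sh(A,B,x,y,w,h):
    g=[cv2.resize(cv2.cvtColor(cv2.imread(f"pics/{i}.png"),6)[y-6:y+h+6,x-6:x+w+6],None,fx=8,fy=8,interpolation=2) for i in(A,B)]
    m=cv2.matchTemplate(g[1],g[0][48:-48,48:-48],5); _,p,_,l=cv2.minMaxLoc(m); return (np.array(l)-48)/8,round(p,3)
print(sh("s7","s8",228,224,16,20),sh("d7","d8",277,198,26,18))
E
```

```text
eef_pos: [0.5088, -0.0316, 0.0473]
ft_force: [-0.2, -0.9, 0.5]
eef_pos: [0.5088, -0.0312, 0.0473]
ft_force: [-1.3, -3.3, 0.7]
(array([-0.375,  0.   ]), 0.874) (array([-0.125, -0.125]), 0.924)
```

Resistance climbs to 3.3 N at TCP y ≈ -31.2 mm, about where the notch should hold it (predicted -30.5), and the stop has hardly moved. It is seated. I'll back off, check everything, and hand in.

```bash
python3 -m crank '[[[1,-8,0],[0,0,0],-1],[[2,-20,0],[0,0,0],-1],[[4,-40,0],[0,0,0],-1],[[4,-40,40],[0,0,0],-1],[[4,-40,80],[0,0,0],-1],[[6,-60,120],[0,0,0],-1],[[6,-107,120],[0,0,0],-1],[[6,-107,120],[0,0,0],-1],[[6,-107,120],[0,0,0],-1]]'; python3 - <<'E'
from h import *
save(viewer.grab_frame("scene"),"s9.png"); save(viewer.grab_frame("side"),"d9.png")
def sh(A,B,x,y,w,h):
    g=[cv2.resize(cv2.cvtColor(cv2.imread(f"pics/{i}.png"),6)[y-6:y+h+6,x-6:x+w+6],None,fx=8,fy=8,interpolation=2) for i in(A,B)]
    m=cv2.matchTemplate(g[1],g[0][48:-48,48:-48],5); _,p,_,l=cv2.minMaxLoc(m); return (np.array(l)-48)/8,round(p,3)
print("stop",sh("s7","s9",231,216,20,14),sh("d7","d9",277,198,26,18))
print("eraser",sh("scene0","s9",248,176,20,14),"tape",sh("scene0","s9",158,186,26,32),"glue side",sh("side0","d9",257,128,15,40))
E
```

```text
clock: 18.25
eef_pos: [0.5147, -0.1381, 0.1671]
orientation: [0.706, -0.706, -0.041, 0.041]
ft_force: [0.5, -0.9, -0.6]
grip_width: -0.0001
stop (array([-0.25,  0.  ]), 0.994) (array([0., 0.]), 0.997)
eraser (array([0., 0.]), 0.999) tape (array([0., 0.]), 0.999) glue side (array([0., 0.]), 0.999)
```

```bash
python3 -c "
from plant import robot
print(robot.hand_in())"
```

```text
the job is handed in; nothing more can be done
None
```

I pushed the black stop with closed fingertips from its -y side, along the rail into the middle notch beside the triangular tile. I then withdrew the arm and handed the job in at about 18 s on the robot's clock.

- **First push fell short:** the force peaked at about 6 N and dropped, but the stop was left sitting on the crest of the ridge with its knob raised. I went back and pushed about 3.5 mm further. It then ran ahead of the fingers and the knob dropped.
- **Seated check:** a light press met a rising resistance, up to 3.3 N, about where the notch should be. It shifted the stop at most about 0.6 mm towards +y.
- **Other objects:** between the first and last pictures, the eraser, tape roll and glue stick show no shift. The force readings at the end of each move never passed 7 N.
- **Weak point:** the absolute camera measurements of the stop disagreed with each other by several mm. The conclusion that it is in the notch rests on the movement between pictures and on the forces felt.

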